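# Load a tube-sawing jig and set its thumbscrew to a running fit

### The arm

A 6-joint arm with a two-finger parallel gripper is mounted at the origin on the work surface. World frame = base frame: x ahead of the robot, y to its left, z up, the work surface at z = 0. Lengths are in m, angles in rad, forces in N, time in s.
With the tool pointing down it reaches from about 0.425 to 0.95 m from the base axis. Payload 3.5 kg.
Tool frame: the origin (TCP) lies on the centre line of the jaws, within the pads' length; the fingertips stand 14 mm ahead of it and the grasp point (between the pads) lies 5 mm behind it (ctrl.finger_overhang is the distance from the TCP to the fingertips, in m); z points along the fingers, y is the line along which they close (so a half turn about z gives the same grasp; the last joint's range is limited). The gripper opens to 85 mm and grips with 20 to 120 N. Pads are 22 mm wide; open, the fingers measure 114 mm over their backs; the gripper's body (76 mm by 85 mm) begins 54 mm behind the grasp point. The pads swing forward as they close: fully open they stand 13 mm farther back than shut.
Start: joints at [1.002, 0.286, 1.577, -0, 1.279, -0.15], TCP at [0.274, 0.617, 0.245] pointing down, gripper open.
Joint ranges: [-2.77, 2.77], [-0.9, 2.22], [0.21, 2.48], [-1.53, 4.67], [0.24, 2.81], [-2.84, 2.84]. Speed limits (rad/s): [2.79, 2.79, 3.14, 3.14, 3.14, 3.14].

### API

Orientations are given as a unit quaternion [x, y, z, w].
In Python, from plant import ctrl gives the robot as it stands.
- The arm moves only by the tool send_rows, never from a script. Its argument "moves" is text: rows parted by semicolons, each of 7 numbers parted by spaces: the turn, a rotation vector about the tool's x, y, z in units of 360 degrees (1.0 is 360 degrees), then the shift along the tool's x, y, z in units of 20 cm (1.0 is 20 cm), then the gripper's target within -1 to 1 (fully open at 1, half-way at 0, shut at -1). A call has 1 to 12 rows; each row is the pose to reach, as a shift and turn from the pose commanded when the call began, along the tool's axes at that moment, turning the shorter way round; what a row does not reach only later rows make up. A row lasts 1/8 s, in which the tool goes at most 62.5 mm and 10.7 degrees, less where a joint would pass 70% of its speed; a pose out of reach is approached as far as the arm can. A call with a number of a shift or a turn outside -1 to 1 is refused whole. A call with a gripper value outside its range is refused whole. The fingers move at their own pace and stop on an object; "newtons" is the grip in N (left out, the last holds). Time passes only in rows, so rows that repeat a pose let the fingers close. It gives the time, the measured TCP pose, the force, the opening and the grip force at its end, in the units of the state.
- ctrl.get_state(): the state, without advancing time (a new reading comes with each control period).
- ctrl.read_camera(name): name is "scene" or "top" or "wrist"; returns a dict with "image" (400x640x3 uint8, red, green, blue), "fovy" (degrees; the focal length in pixels is half the picture's height over the tangent of half this angle, whatever the lens; pixels are square), "cx", "cy" (the principal point, pixels), "extrinsics" (4x4, takes a point from camera to world coordinates). Camera axes: x right, y up, looking along -z (the intrinsics and any distortion apply to the point x, -y, -z); pixel columns grow to the right and rows downward; lengths in m; the calibration is good to about 2 mm. A picture is of the moment at which its call begins. There is no depth.
- ctrl.sign_off(): hands the job in; it is judged then, once.
The state is a dict: "time": time; "qpos": joint angles; "dq": joint speeds; "joint_efforts": joint torques, N m; "eef_pos": TCP position; "tcp_rot": TCP orientation; "contact_force": force on the tool from outside, world axes, zero at the start; "wrist_torque": the same for the moment, N m; "opening": opening from 0.0 (shut) to 1.0 (fully open); "finger_force": force on a finger pad.
Only numpy, scipy, OpenCV 4.12 (cv2) and the standard library are available. Lean on these libraries where they do the work, as an engineer would, in place of code of your own. Each camera call takes 0.05 s, during which the arm holds its last target. There are 200 camera calls.

### The job

Lay the thick brass tube across the two notched rests of the tube-sawing jig, about centred so that both ends overhang alike, and let go of it. Then turn the jig's thumbscrew clockwise (seen from above) until it seats against its stop, back it off a quarter turn so that the tube can slide, and finish while still holding the thumbscrew's bar between the fingers, for the saw. Leave the thin rod and the other bench things where they are.

Things in the scene. Friction and masses are not known exactly. Their poses are not given: they have to be found in the camera images.
- jig: steel sawing jig bolted to the bench. Origin on the bench, midway between its two rests; z up, y along the tube's seat. Base plate 12 mm thick, x -50 to 95, y -75 to 75 mm. Rests: uprights at y = -62 and +62 mm, 12 mm thick along y, each with a 90-degree V notch open upward, mouth 28 mm wide at 58 mm height. Between the rests all is free down to the base plate
- rest (a point): where the middle of the seated tube belongs: midway between the two notches, 55 mm above the bench; axes as the jig's (tube along y)
- tube: the thick brass tube, 170 mm long, 16 mm in diameter, about 80 g (varies), at the start lying level in one of two like wooden cradles. Origin at its middle, y along its length (it may have rolled about y; either end may go either way). Seated in the notches its origin is 55 mm above the bench
- cradle_a: fixed wooden cradle under the thick tube: base 50 x 110 x 8 mm, two notched cheeks at y = -50 and +50 mm, 10 mm thick along y, about 38 mm high, free between them; the tube's axis lies 36 mm above the bench along the cradle's y. Origin under its centre
- cradle_b: the like cradle that holds the thin rod (the rod's axis is about 30 mm above the bench). The two cradles may have changed places
- jaw_face (a point): middle of the end of the steel jaw that closes beside the tube at the rest at y = +62 mm: a bar 14 mm wide and 10 mm high (58 to 68 mm above the bench), on a clamp block (jig x 38 to 86, y 44 to 80 mm, 58 mm high). Its face is at jig x = 8 mm with the screw seated, all but touching the tube, and 2 mm further from the tube per radian of backing off
- screw (a joint): angle of the thumbscrew in rad: 0 seated against its hard stop, growing as it is backed off (anticlockwise seen from above); starts between 1.8 and 3.0. It stays where it is left, does not rise or sink, and takes about 0.04 N m to turn
- thumb_bar: upright brass bar on top of the thumbscrew, 36 mm long, 9 mm thick, 24 mm high (80 to 104 mm above the bench). Origin at its centre, 92 mm above the bench, on the screw's axis, at x = 60, y = 62 mm of the jig; x along its length, y through its thickness, z up. At screw = 0 its x is the jig's x. Near it nothing of the jig but its own 10 mm shank is higher than 73 mm
- thin_rod: thin solid brass rod, 170 mm long, 8 mm in diameter, lying in the other cradle; not to be used. Origin at its middle, y axis along it
- bench_block: small steel bench block 45 x 45 x 22 mm, bystander; origin under its centre
- wax_plug: dark wooden plug, 28 mm in diameter, 35 mm tall, standing, bystander; origin under its centre
- pliers: pliers lying flat, about 165 mm long, bystander; origin on the bench near the pivot, x towards the nose
- hammer: small hammer lying on the bench, 220 mm long, bystander; x axis from the handle to the head
- calliper: steel slide calliper lying flat, 220 mm long, bystander; origin under the middle of its beam, x along the beam
- file_tin: copper-coloured round tin, 76 mm in diameter and 100 mm tall, with needle files that stick up to 185 mm; bystander; origin under its centre
- ring_blank: plain steel ring, 24 mm in diameter, 8 mm high, lying flat, bystander; origin under its centre
Mind the look-alikes: they are no part of the job. What is meant by the jig is not green, and is the larger of those in its own colour. What is shaped like the tube but red is not meant.

How it is judged:
On the way, in this order (a step that is already met when the one before it is completed fails the run):
1. the thick tube lies in both notches of the jig, centred, let go (horizontal distance between tube and rest below 0.02 m and z of tube in the frame of jig between 0.051 and 0.059 m and x of tube in the frame of jig between -0.004 and 0.004 m and angle between the y axis of tube and the y axis of jig, either way round below 0.06 rad and contact force between the fingers and tube below 0.2 N and contact force between tube and jig above 0.1 N and value of joint screw above 1 rad), for 0.3 s.
2. the thumbscrew is turned in until it seats, the tube still in its notches (horizontal distance between tube and rest below 0.02 m and z of tube in the frame of jig between 0.051 and 0.059 m and x of tube in the frame of jig between -0.004 and 0.004 m and angle between the y axis of tube and the y axis of jig, either way round below 0.06 rad and contact force between the fingers and tube below 0.2 N and contact force between tube and jig above 0.1 N and value of joint screw below 0.1 rad), for 0.1 s.
At the end, for the whole second after the job is handed in: Tube at rest in both notches, not touched by the fingers: middle within 20 mm along, 4 mm across and in height, 0.06 rad of line. Screw has been seated (within 0.10 rad) with the tube in place, and is now still, 1.57 rad off its stop, give or take 0.26, its bar held by the fingers with over 2 N (horizontal distance between tube and rest below 0.02 m and z of tube in the frame of jig between 0.051 and 0.059 m and x of tube in the frame of jig between -0.004 and 0.004 m and angle between the y axis of tube and the y axis of jig, either way round below 0.06 rad and contact force between the fingers and tube below 0.2 N and contact force between tube and jig above 0.1 N and value of joint screw between 1.3108 and 1.8308 rad and velocity of joint screw between -0.1 and 0.1 rad/s and contact force between the fingers and thumb_bar above 2 N and distance between the grasp point and thumb_bar below 0.035 m and linear speed of tube below 0.02 m/s); the arm keeps its last pose, push and grip.
It fails at once if the thin rod or another bystander is moved by more than 30 mm (distance of any of thin_rod, bench_block, wax_plug, pliers, hammer, calliper, file_tin, ring_blank from where it was at the start of the episode above 0.03 m).
It also fails if it takes over 64 s, if anything falls off the work surface, if the arm or the gripper's body presses on something with over 40 N, if the wrist force passes 120 N, or if a joint passes its speed limit or range.

## Working session

There is one attempt and no reset: what is moved stays moved. The work goes in short steps, Python scripts to look and compute and a tool call to move; the robot and the scene stay as the last step left them, time stands still between calls to the robot, and variables do not carry over. Pictures are saved under pics/ and viewed, at most 10 in all, crops included, and the job is handed in when it is done.

Besides the shell and the picture viewer there is one more tool, called by a JSON object that holds its "name" and its "arguments", one argument or row to a line. send_rows: Moves the arm, as the interface text tells. Its arguments: {"type":"object","properties":{"moves":{"type":"string"},"newtons":{"type":"number"}},"required":["moves"]}

```bash
mkdir -p pics; ls
python3 - <<'E'
from plant import ctrl
import cv2
for n in("top","scene"):
    c=ctrl.read_camera(n); cv2.imwrite(f"pics/{n}0.png",cv2.cvtColor(c["image"],cv2.COLOR_RGB2BGR))
    print(n,c["fovy"],c["cx"],c["cy"],c["extrinsics"].round(4).tolist() if hasattr(c["extrinsics"],'round') else c["extrinsics"],[k for k in c])
s=ctrl.get_state();print(s)
E
```

```text
pics
top 56.0202185275667 320.9918273676293 197.28354397869046 [[-0.1129, 0.9699, -0.2157, 0.2724], [-0.9936, -0.111, 0.0209, -0.0641], [-0.0037, 0.2166, 0.9762, 1.3239], [0.0, 0.0, 0.0, 1.0]] ['image', 'fovy', 'cx', 'cy', 'extrinsics']
scene 57.95446715913867 313.2614456804641 194.4802772163634 [[-0.698, -0.5253, 0.4866, 1.0958], [0.7161, -0.5105, 0.4761, 0.4612], [-0.0017, 0.6808, 0.7325, 0.8992], [0.0, 0.0, 0.0, 1.0]] ['image', 'fovy', 'cx', 'cy', 'extrinsics']
{'time': 0.1, 'qpos': array([ 1.00198527e+00,  2.87103557e-01,  1.57802588e+00,  2.70231882e-05,
        1.27858126e+00, -1.50000989e-01]), 'dq': array([ 0.00146896, -0.00102067, -0.00281923, -0.00203295,  0.00054049,
       -0.00120387]), 'joint_efforts': array([ 5.14456442e-04, -4.07288969e+01, -2.93701583e+01, -2.23322863e-04,
        3.31581694e-03,  4.07020320e-05]), 'eef_pos': array([0.27416956, 0.61620225, 0.24407036]), 'tcp_rot': array([ 2.07881671e-01,  9.78153408e-01, -9.86802818e-04, -3.84583903e-04]), 'contact_force': array([-0.33073775,  0.1370609 ,  0.08224808]), 'wrist_torque': array([ 0.00684616,  0.0412789 , -0.06079451]), 'finger_force': 0.0, 'opening': 1.002083572969643}
```

View pics/top0.png

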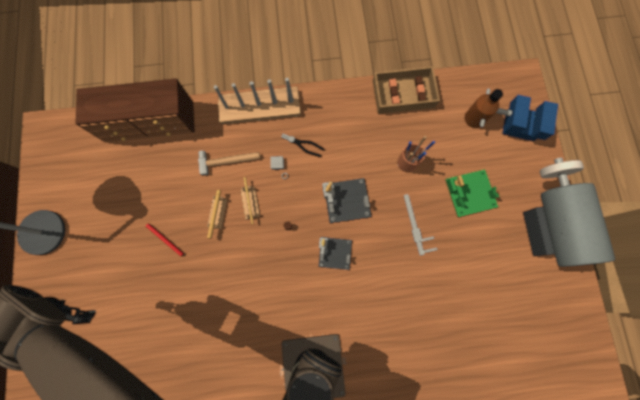

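View pics/scene0.png

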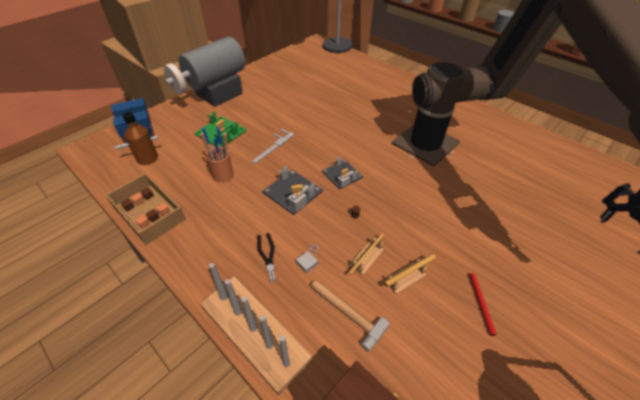

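Candidates in top.
- Jigs: dark grey at (347,200), smaller dark grey at (336,253), and green at (472,193). The larger grey one at (347,200) fits.
- Tubes in cradles: (217,213) and (250,200), plus a loose red one at (165,239), which is a decoy.

I'll confirm both in one enlarged crop.

Run:
```python
import cv2,numpy as np
t=cv2.imread("pics/top0.png");s=cv2.imread("pics/scene0.png")
r=lambda im,x,y,w,h:cv2.resize(im[y:y+h,x:x+w],(400,300),interpolation=cv2.INTER_CUBIC)
cv2.imwrite("pics/crop.png",np.vstack([np.hstack([r(t,190,170,88,66),r(t,305,175,88,66)]),np.hstack([r(s,335,220,112,84),r(s,255,140,112,84)])]))
```

```text
(no output)
```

View pics/crop.png

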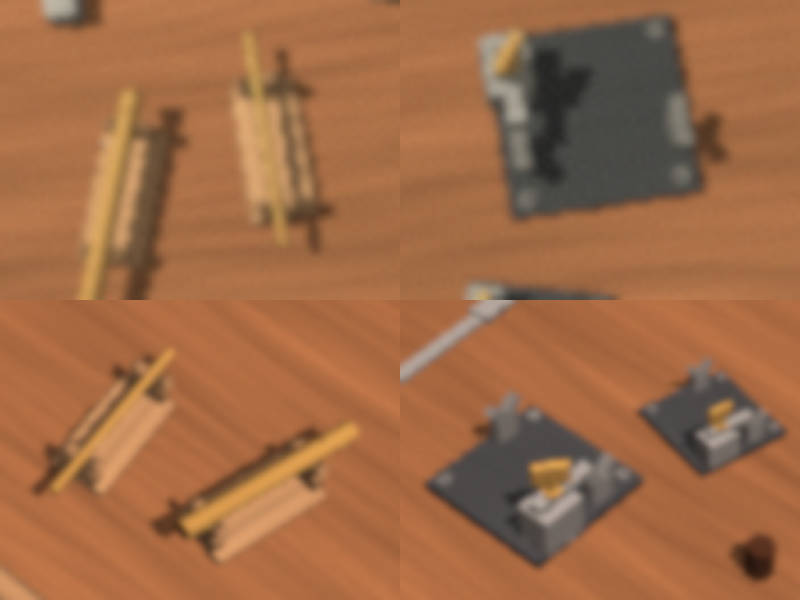

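```bash
cat > h.py <<'E'
from plant import ctrl
import numpy as np, cv2
from scipy.spatial.transform import Rotation as R
def cam(n,save=None):
    c=ctrl.read_camera(n)
    if save: cv2.imwrite("pics/"+save,cv2.cvtColor(c["image"],cv2.COLOR_RGB2BGR))
    return c
def px2w(c,uv,z):
    f=200/np.tan(np.radians(c["fovy"])/2);E=np.array(c["extrinsics"])
    out=[]
    for u,v in uv:
        d=E[:3,:3]@np.array([(u-c["cx"])/f,-(v-c["cy"])/f,-1]);o=E[:3,3]
        out.append(o+d*(z-o[2])/d[2])
    return np.array(out)
def w2px(c,P):
    f=200/np.tan(np.radians(c["fovy"])/2);E=np.array(c["extrinsics"])
    p=(np.atleast_2d(P)-E[:3,3])@E[:3,:3]
    return np.c_[c["cx"]+f*p[:,0]/-p[:,2],c["cy"]-f*p[:,1]/-p[:,2]]
def rel(pos,yaw):
    """row numbers to reach tool-down pose; yaw = angle of tool y axis in world"""
    s=ctrl.get_state();R0=R.from_quat(s["tcp_rot"])
    best=None
    for k in(0,np.pi):
        a=yaw+k;y=np.array([np.cos(a),np.sin(a),0]);z=np.array([0,0,-1.]);x=np.cross(y,z)
        r=R0.inv()*R.from_matrix(np.c_[x,y,z])
        if best is None or r.magnitude()<best.magnitude(): best=r
    return np.r_[best.as_rotvec()/(2*np.pi),R0.inv().apply(np.array(pos)-s["eef_pos"])/.2].round(4)
E
python3 - <<'E'
from h import *
t=cam("top");s=cam("scene")
g=lambda x,y:(305+x/4.545,175+y/4.545)
print("plate",px2w(t,[g(82,38),g(272,15),g(303,190),g(115,217)],.012).round(4).tolist())
print("tube scene",px2w(s,[(387.4,283.6),(433.6,256.4)],.038).round(4).tolist())
print("tube top",px2w(t,[(217.9,190.2),(190+88/4.545,236)],.04).round(4).tolist())
# sharpen tube ends in the top picture by colour
hsv=cv2.cvtColor(t["image"],cv2.COLOR_RGB2HSV)
w=cam("wrist","w0.png");print(w["fovy"],np.array(w["extrinsics"]).round(3).tolist())
st=ctrl.get_state();print(st["eef_pos"],R.from_quat(st["tcp_rot"]).as_matrix().round(3).tolist())
E
```

```text
plate [[0.6125, -0.1053, 0.012], [0.614, -0.2575, 0.012], [0.4717, -0.262, 0.012], [0.4673, -0.1144, 0.012]]
tube scene [[0.6175, 0.267, 0.038], [0.4581, 0.3092, 0.038]]
tube top [[0.6227, 0.2657, 0.04], [0.4646, 0.3034, 0.04]]
67.044631804007 [[0.406, -0.868, -0.286, 0.202], [0.914, 0.385, 0.13, 0.65], [-0.002, -0.314, 0.949, 0.373], [0.0, 0.0, 0.0, 1.0]]
[0.27432266 0.61642267 0.24466486] [[-0.914, 0.407, -0.001], [0.407, 0.914, -0.001], [0.0, -0.001, -1.0]]
```

Tube: thick one at top (217,213), middle about (0.54, 0.287), confirmed from both cameras. Jig: larger grey one, origin about (0.52, -0.185). The picture shows both clearly. Moving over the tube.

Run:
```python
from h import *
print(rel([.54,.287,.16],1.316))
```

```text
[-2.0000e-04 -0.0000e+00 -2.6100e-02 -1.8835e+00 -9.6400e-01  4.2410e-01]
```

{"name": "send_rows", "arguments": {
  "moves": "0 0 -0.013 -0.94 -0.48 0.1 0.3;0 0 -0.013 -0.94 -0.48 0.1 0.3;0 0 -0.013 -0.94 -0.48 0.1 0.3;0 0 -0.013 -0.94 -0.48 0.1 0.3",
  "newtons": 40
}}

```text
time: 0.75
eef_pos: [0.4088, 0.4498, 0.2248]
tcp_rot: [0.169, 0.986, -0.001, -0.0]
contact_force: [-0.7, 0.4, 0.5]
opening: 0.649
finger_force: 0.0
```

Run:
```python
from h import *
print(rel([.54,.287,.16],1.316))
```

```text
[-2.000e-04 -0.000e+00 -1.360e-02 -8.900e-01 -5.483e-01  3.245e-01]
```

{"name": "send_rows", "arguments": {
  "moves": "0 0 -0.013 -0.89 -0.54 0.32 0.3;0 0 -0.013 -0.89 -0.54 0.32 0.3;0 0 -0.013 -0.89 -0.54 0.32 0.3;0 0 -0.013 -0.89 -0.54 0.32 0.3;0 0 -0.013 -0.89 -0.54 0.32 0.3;0 0 -0.013 -0.89 -0.54 0.32 0.3"
}}

```text
time: 1.5
eef_pos: [0.5391, 0.2922, 0.1615]
tcp_rot: [0.127, 0.992, 0.0, -0.0]
contact_force: [0.3, 0.2, 0.6]
opening: 0.648
finger_force: 0.0
```

Run:
```python
from h import *
import pickle
w=cam("wrist","w1.png");print(ctrl.get_state()["eef_pos"]);pickle.dump(w,open("w1.pkl","wb"))
a=np.array([np.cos(-.255),np.sin(-.255)])
print(w2px(w,[[.54+d*a[0],.287+d*a[1],.036] for d in(-.085,0,.085)]).round())
```

```text
[0.5390037  0.29265156 0.16181525]
[[315.  94.]
 [316. 196.]
 [316. 279.]]
```

View pics/w1.png

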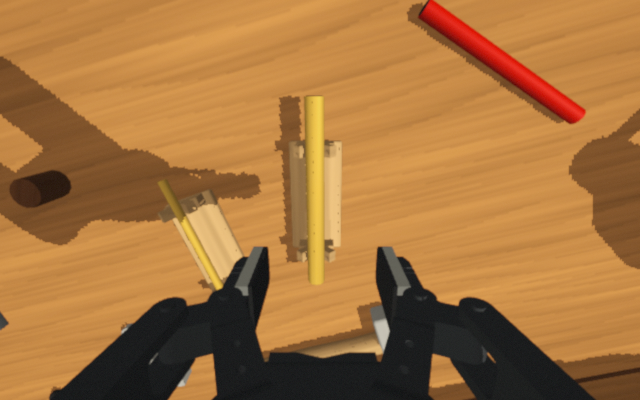

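The wrist view shows the thick tube with its ends at (314,96) and (316,284). The thin rod is at left (190,235). Predictions match to a few pixels.

Run:
```python
from h import *
import pickle
w=pickle.load(open("w1.pkl","rb"))
p=px2w(w,[(314,96.5),(316.5,284)],.040);d=p[1]-p[0];m=p.mean(0);yaw=np.arctan2(d[1],d[0])
print(p,np.linalg.norm(d),m,yaw)
print(rel([m[0],m[1],.037],yaw+np.pi/2), px2w(w,[(316,190)],.044))
```

```text
[[0.45957827 0.30729928 0.04      ]
 [0.62548182 0.26507406 0.04      ]] 0.17119274737043386 [0.54253004 0.28618667 0.04      ] -0.24922514062700732
[ 1.000e-04  0.000e+00 -8.000e-04 -2.500e-02 -2.720e-02  6.241e-01] [[0.53287774 0.28941281 0.044     ]]
```

{"name": "send_rows", "arguments": {
  "moves": "0 0 0 -0.025 -0.027 0.3 0.2;0 0 0 -0.025 -0.027 0.5 0.2;0 0 0 -0.025 -0.027 0.64 0.2;0 0 0 -0.025 -0.027 0.64 0.2;0 0 0 -0.025 -0.027 0.64 -0.2;0 0 0 -0.025 -0.027 0.64 -0.6;0 0 0 -0.025 -0.027 0.64 -1;0 0 0 -0.025 -0.027 0.64 -1;0 0 0 -0.025 -0.027 0.64 -1;0 0 0 -0.025 -0.027 0.64 -1;0 0 0 -0.025 -0.027 0.64 -1;0 0 0 -0.025 -0.027 0.64 -1",
  "newtons": 50
}}

```text
time: 3.05
eef_pos: [0.5438, 0.2845, 0.0358]
tcp_rot: [0.127, 0.992, -0.001, 0.001]
contact_force: [-2.2, -4.5, 4.8]
opening: 0.167
finger_force: 48.7
```

{"name": "send_rows", "arguments": {
  "moves": "0 0 0 0 0 -0.3 -1;0 0 0 0 0 -0.6 -1;0 0 0 0 0 -0.9 -1;0 0 0 0 0 -0.9 -1;0 0 0 0 0 -0.9 -1"
}}

```text
time: 3.68
eef_pos: [0.5426, 0.2852, 0.2138]
tcp_rot: [0.127, 0.992, 0.0, 0.0]
contact_force: [-0.4, 0.5, -0.6]
opening: 0.167
finger_force: 49.1
```

Run:
```python
from h import *
print(rel([.52,-.185,.22],.03),ctrl.get_state()["opening"])
print(rel([.53,.05,.22],.7))
```

```text
[ 1.0000e-04  0.0000e+00  2.0460e-01 -4.8450e-01 -2.3033e+00 -3.2000e-02] 0.16705742793320663
[ 1.0000e-04  1.0000e-04  9.7900e-02 -2.3600e-01 -1.1538e+00 -3.1600e-02]
```

{"name": "send_rows", "arguments": {
  "moves": "0 0 0.03 -0.2 -0.98 -0.03 -1;0 0 0.06 -0.2 -0.98 -0.03 -1;0 0 0.09 -0.2 -0.98 -0.03 -1;0 0 0.1 -0.2 -0.98 -0.03 -1;0 0 0.1 -0.2 -0.98 -0.03 -1"
}}

```text
time: 4.3
eef_pos: [0.5309, 0.0844, 0.217]
tcp_rot: [0.428, 0.904, -0.001, -0.002]
contact_force: [0.2, -0.1, 0.1]
opening: 0.167
finger_force: 49.2
```

Run:
```python
from h import *
print(rel([.52,-.185,.22],.03))
```

```text
[-6.0000e-04 -3.0000e-04  1.0430e-01 -1.0085e+00 -8.9480e-01 -1.5200e-02]
```

{"name": "send_rows", "arguments": {
  "moves": "0 0 0.03 -1 -0.89 -0.01 -1;0 0 0.06 -1 -0.89 -0.01 -1;0 0 0.09 -1 -0.89 -0.01 -1;0 0 0.104 -1 -0.89 -0.01 -1;0 0 0.104 -1 -0.89 -0.01 -1;0 0 0.104 -1 -0.89 -0.01 -1;0 0 0.104 -1 -0.89 -0.01 -1"
}}

```text
time: 5.18
eef_pos: [0.5214, -0.1801, 0.2206]
tcp_rot: [0.694, 0.72, 0.0, -0.001]
contact_force: [-0.6, 1.2, -1.4]
opening: 0.166
finger_force: 49.3
```

Run:
```python
from h import *
import pickle
w=cam("wrist","w2.png");print(ctrl.get_state()["eef_pos"]);pickle.dump(w,open("w2.pkl","wb"))
```

```text
[ 0.52144324 -0.17999661  0.22077195]
```

View pics/w2.png

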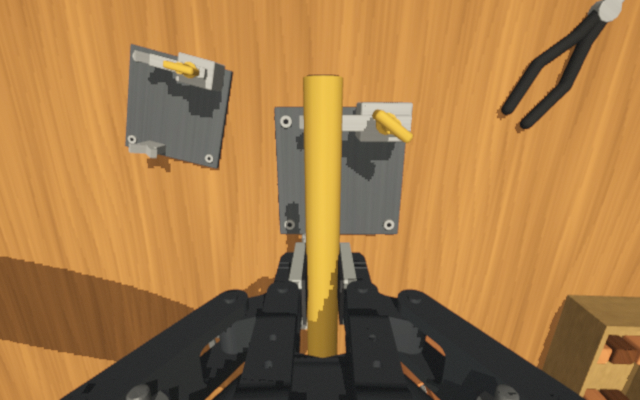

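The wrist view shows the larger grey jig with plate corners (275,107), (281,236) and (398,235), block top corners (411,103) and (412,141), and the thumb bar from about (379,114) to (408,137). The tube is in the fingers.

Run:
```python
from h import *
from scipy.optimize import least_squares
import pickle
w=pickle.load(open("w2.pkl","rb"))
J=np.array([[-50,75,12],[-50,-75,12],[95,-75,12],[86,80,58],[86,44,58]])/1e3
U=np.array([[275,107],[281,236],[398,235],[411,103],[412,141]])
def P(q,J):
    c,s=np.cos(q[2]),np.sin(q[2]);return np.c_[q[0]+c*J[:,0]-s*J[:,1],q[1]+s*J[:,0]+c*J[:,1],J[:,2]]
r=least_squares(lambda q:(w2px(w,P(q,J))-U).ravel(),[.52,-.185,.03])
print(r.x,r.fun.reshape(-1,2).round(1).tolist())
b=px2w(w,[(379,114),(408,137)],.104);print(b,P(r.x,np.array([[.06,.062,.092]])),np.linalg.norm(b[1]-b[0]))
d=b[1]-b[0];print("bar yaw-jig",np.arctan2(d[1],d[0])-r.x[2])
s=ctrl.get_state();tr=R.from_quat(s["tcp_rot"]).as_matrix()
print("tool yaw",np.arctan2(tr[1,1],tr[0,1]))
# tube end in hand
e=px2w(w,[(304,77),(341,77)],s["eef_pos"][2]);print("end",e.mean(0)-s["eef_pos"])
print(rel([*r.x[:2],.1],r.x[2]))
```

```text
[ 0.52105622 -0.18307126  0.04325858] [[-1.4, 0.7], [-0.4, -0.7], [0.9, -0.4], [2.5, -0.5], [-1.8, 0.9]]
[[ 0.56443445 -0.10889575  0.104     ]
 [ 0.58935563 -0.12576861  0.104     ]] [[ 0.5783189  -0.11853456  0.092     ]] 0.03009581833721145
bar yaw-jig -0.6384146521732058
tool yaw 0.036480464419010525
end [-0.00192888  0.08915373  0.        ]
[-1.000e-04 -2.000e-04 -1.100e-03 -1.600e-02 -2.000e-03  6.038e-01]
```

{"name": "send_rows", "arguments": {
  "moves": "0 0 -0.001 -0.025 -0.002 0.2 -1;0 0 -0.001 -0.025 -0.002 0.4 -1;0 0 -0.001 -0.025 -0.002 0.55 -1;0 0 -0.001 -0.025 -0.002 0.65 -1;0 0 -0.001 -0.025 -0.002 0.7 -1;0 0 -0.001 -0.025 -0.002 0.74 -1;0 0 -0.001 -0.025 -0.002 0.77 -1;0 0 -0.001 -0.025 -0.002 0.77 -1;0 0 -0.001 -0.025 -0.002 0.77 -1"
}}

```text
time: 6.35
eef_pos: [0.5215, -0.1873, 0.0679]
tcp_rot: [0.693, 0.721, 0.0, 0.001]
contact_force: [0.8, -0.2, -0.3]
opening: 0.164
finger_force: 49.2
```

Run:
```python
from h import *
w=cam("wrist","w3.png");s=ctrl.get_state();print(s["eef_pos"],rel([.52106,-.185,.055],.043))
```

```text
[ 0.52148012 -0.18735724  0.06797423] [ 0.0002  0.0001 -0.0005  0.0119 -0.0017  0.0649]
```

View pics/w3.png

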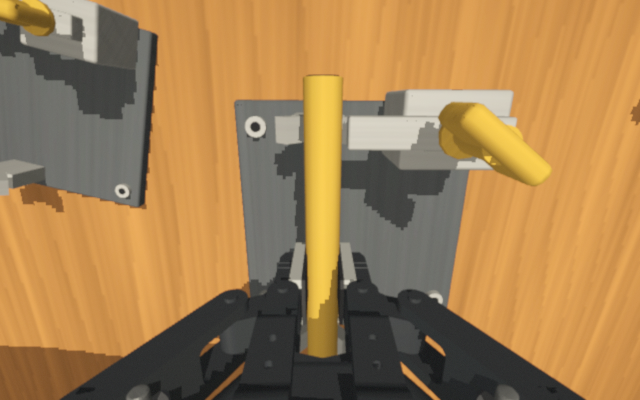

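The tube is just above the notches. Its columns are 303–342 at the far end, and the jaw face is at column 349 (rows 117–150).

Run:
```python
from h import *
w=cam("wrist");E=np.array(w["extrinsics"])
q=np.array([.52106,-.18307]);c,s=np.cos(.0433),np.sin(.0433);M=np.array([[c,s],[-s,c]])
J=lambda uv,z:(px2w(w,uv,z)[:,:2]-q)@M.T*1e3
print("jaw",J([(349,117),(349,150)],.068).round(1).tolist())
print("tube",J([(323,77),(322.5,230)],.068).round(1).tolist(), "end")
print("upright L",J([(275,116),(275,143)],.058).round(1).tolist())
print("plate",J([(235,101),(249,290),(447,290)],.012).round(1).tolist())
print("bolt",J([(256,127)],.012).round(1).tolist())
```

```text
jaw [[12.8, 69.6], [13.1, 56.0]]
tube [[2.1, 84.9], [1.7, 18.8]] end
upright L [[-19.1, 69.5], [-19.8, 57.6]]
plate [[-48.9, 75.5], [-51.0, -53.4], [90.9, -53.9]]
bolt [[-37.7, 60.7]]
```

{"name": "send_rows", "arguments": {
  "moves": "0 0 0 0 -0.008 0 -1;0 0 0 0 -0.008 0.02 -1;0 0 0 0 -0.008 0.04 -1;0 0 0 0 -0.008 0.05 -1;0 0 0 0 -0.008 0.06 -1;0 0 0 0 -0.008 0.06 -1"
}}

```text
time: 7.2
eef_pos: [0.5194, -0.1871, 0.0553]
tcp_rot: [0.693, 0.721, -0.0, -0.0]
contact_force: [-0.5, 0.6, -0.6]
opening: 0.168
finger_force: 49.5
```

{"name": "send_rows", "arguments": {
  "moves": "0 0 0 0 0 0.005 -1;0 0 0 0 0 0.01 -1;0 0 0 0 0 0.01 -1"
}}

```text
time: 7.58
eef_pos: [0.5195, -0.1871, 0.0552]
tcp_rot: [0.693, 0.721, -0.0, -0.001]
contact_force: [-5.5, 3.2, 10.4]
opening: 0.167
finger_force: 50.5
```

{"name": "send_rows", "arguments": {
  "moves": "0 0 0 0 0 0 -0.4;0 0 0 0 0 0 -0.2;0 0 0 0 0 0 -0.1;0 0 0 0 0 0 -0.1;0 0 0 0 0 0 -0.1;0 0 0 0 0 -0.2 -0.1;0 0 0 0 0 -0.5 -0.1;0 0 0 0 0 -0.5 -0.1;0 0 0 0 0 -0.5 -0.1;0 0 0 0 0 -0.5 -0.1"
}}

```text
time: 8.82
eef_pos: [0.5184, -0.1865, 0.1514]
tcp_rot: [0.693, 0.721, -0.0, -0.002]
contact_force: [1.1, 0.7, -0.7]
opening: 0.449
finger_force: 0.0
```

Run:
```python
from h import *
import pickle
w=cam("wrist","w4.png");s=ctrl.get_state();print(s["eef_pos"]);pickle.dump(w,open("w4.pkl","wb"))
```

```text
[ 0.51842987 -0.18651946  0.15131044]
```

View pics/w4.png

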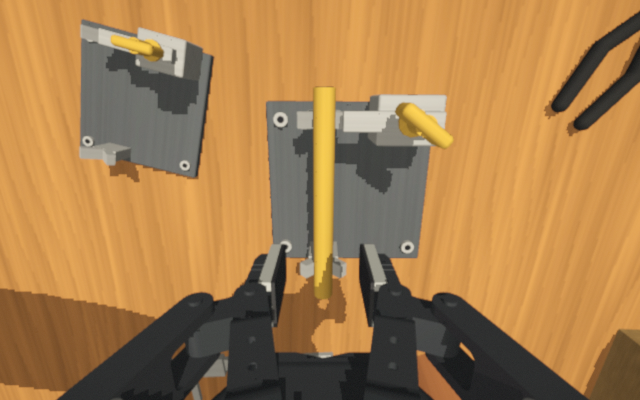

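The tube lies in both notches, with its ends at about (324,87) and (323,297) and the rear rest at (323,267). The bar's top runs from about (402,107) to (447,142).

Run:
```python
from h import *
import pickle
w=pickle.load(open("w4.pkl","rb"))
q=np.array([.52106,-.18307]);c,s=np.cos(.0433),np.sin(.0433);M=np.array([[c,s],[-s,c]])
J=lambda uv,z:(px2w(w,uv,z)[:,:2]-q)@M.T*1e3
print("tube",J([(324,88),(323,297)],.058).round(1).tolist())
print("jaw",J([(344,112),(344,132)],.068).round(1).tolist())
# bar top by colour
im=w["image"];h=cv2.cvtColor(im,cv2.COLOR_RGB2HSV)
m=cv2.inRange(h,(18,150,130),(35,255,255));m[:,:380]=0;m[:,470:]=0;m[:80]=0;m[170:]=0
ys,xs=np.nonzero(m);print(len(xs),xs.min(),xs.max(),ys.min(),ys.max())
print(cv2.minAreaRect(np.c_[xs,ys].astype(np.float32)))
p=w2px(w,np.array([[*(q+M.T@np.array([.06,.062])),.104]]));print("axis top px",p)
print("bar",J([(402.5,108),(447,141)],.104).round(1).tolist())
ax=q+M.T@np.array([.06,.062]);print("axis",ax)
for a in(2.4,2.5,2.6):
    u=np.array([np.cos(a+.0433),np.sin(a+.0433)])
    for z in(.104,.08):print(a,z,w2px(w,[[*(ax+k*u*.018),z] for k in(-1,1)]).round().tolist())
print(rel([*ax,.15],.0433+2.5-np.pi/2),rel([*ax,.092],.0433+2.5-np.pi/2))
```

```text
tube [[-0.3, 84.7], [-1.3, -85.9]]
jaw [[13.2, 69.1], [13.5, 55.8]]
1356 396 453 103 148
((422.7178955078125, 128.24163818359375), (65.18899536132812, 30.05820655822754), 33.023868560791016)
axis top px [[430.1335496  127.41809259]]
bar [[43.4, 72.6], [70.6, 54.3]]
axis [ 0.57832    -0.11853092]
2.4 0.104 [[451.0, 149.0], [409.0, 105.0]]
2.4 0.08 [[436.0, 143.0], [398.0, 104.0]]
2.5 0.104 [[453.0, 146.0], [406.0, 108.0]]
2.5 0.08 [[438.0, 141.0], [396.0, 107.0]]
2.6 0.104 [[455.0, 144.0], [404.0, 111.0]]
2.6 0.08 [[440.0, 139.0], [395.0, 109.0]]
[-3.000e-04 -5.000e-04 -1.484e-01  3.277e-01  3.128e-01  6.200e-03] [-3.000e-04 -5.000e-04 -1.484e-01  3.271e-01  3.137e-01  2.962e-01]
```

{"name": "send_rows", "arguments": {
  "moves": "0 0 -0.03 0.33 0.303 0 0;0 0 -0.06 0.33 0.303 0 0;0 0 -0.09 0.33 0.303 0 0;0 0 -0.12 0.33 0.303 0 0;0 0 -0.148 0.33 0.303 0 0;0 0 -0.148 0.33 0.303 0 0;0 0 -0.148 0.33 0.303 0 0"
}}

```text
time: 9.75
eef_pos: [0.577, -0.1186, 0.1525]
tcp_rot: [0.297, 0.955, 0.0, -0.001]
contact_force: [-0.4, 0.5, -0.6]
opening: 0.503
finger_force: 0.0
```

Run:
```python
from h import *
w=cam("wrist","w5.png");s=ctrl.get_state();print(s["eef_pos"]);print(rel([.5765,-.1185,.094],.9725))
```

```text
[ 0.57715583 -0.11869209  0.15271753]
[-0.000e+00 -2.000e-04 -8.000e-04  2.900e-03 -1.000e-03  2.936e-01]
```

View pics/w5.png

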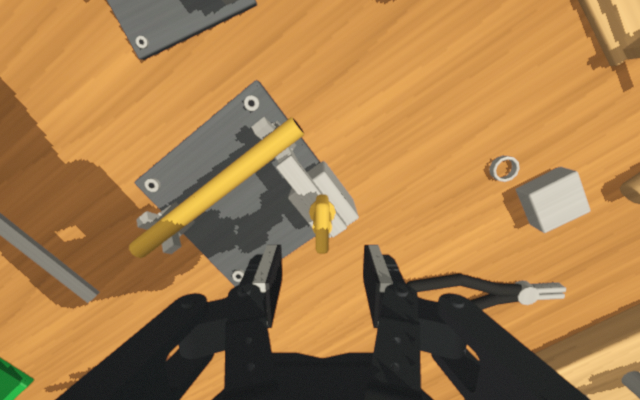

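The bar is at column 321, rows 195–253, lined up with the middle of the jaws. Descend and grip.

{"name": "send_rows", "arguments": {
  "moves": "0 0 0 0 0 0.15 0;0 0 0 0 0 0.29 0;0 0 0 0 0 0.29 0;0 0 0 0 0 0.29 0;0 0 0 0 0 0.29 -0.5;0 0 0 0 0 0.29 -1;0 0 0 0 0 0.29 -1;0 0 0 0 0 0.29 -1;0 0 0 0 0 0.29 -1;0 0 0 0 0 0.29 -1",
  "newtons": 30
}}

```text
time: 11.05
eef_pos: [0.5779, -0.1195, 0.0968]
tcp_rot: [0.296, 0.955, -0.001, 0.001]
contact_force: [-2.6, -0.8, 6.6]
opening: 0.1
finger_force: 32.2
```

{"name": "send_rows", "arguments": {
  "moves": "0 0 0.02 0 0 -0.01 -1;0 0 0.04 0 0 -0.01 -1;0 0 0.06 0 0 -0.01 -1;0 0 0.08 0 0 -0.01 -1;0 0 0.1 0 0 -0.01 -1;0 0 0.12 0 0 -0.01 -1;0 0 0.14 0 0 -0.01 -1;0 0 0.16 0 0 -0.01 -1;0 0 0.18 0 0 -0.01 -1;0 0 0.2 0 0 -0.01 -1;0 0 0.2 0 0 -0.01 -1"
}}

```text
time: 12.42
eef_pos: [0.5762, -0.1201, 0.0968]
tcp_rot: [0.801, 0.599, -0.002, 0.0]
contact_force: [-3.8, -6.0, 0.6]
opening: 0.099
finger_force: 31.6
```

```bash
cat > st.py <<'E'
from h import *
s=ctrl.get_state();m=R.from_quat(s["tcp_rot"]).as_matrix();y=np.arctan2(m[1,1],m[0,1])
print("yaw",y,"screw if parallel",(y+np.pi/2-.0433),s["wrist_torque"].round(3),s["contact_force"].round(1),s["eef_pos"].round(4),s["opening"],s["finger_force"],s["qpos"].round(2))
E
python3 st.py
```

```text
yaw -0.287181643284273 screw if parallel 1.2403146835106238 [-0.916  0.615 -0.046] [-3.8 -6.   0.6] [ 0.5762 -0.1201  0.0968] 0.09918211874778712 31.613439917564392 [-0.38  0.27  1.9  -0.    0.98 -0.09]
```

{"name": "send_rows", "arguments": {
  "moves": "0 0 0.02 -0.007 -0.003 0 -1;0 0 0.04 -0.007 -0.003 0 -1;0 0 0.06 -0.007 -0.003 0 -1;0 0 0.08 -0.007 -0.003 0 -1;0 0 0.1 -0.007 -0.003 0 -1;0 0 0.12 -0.007 -0.003 0 -1;0 0 0.14 -0.007 -0.003 0 -1;0 0 0.155 -0.007 -0.003 0 -1;0 0 0.17 -0.007 -0.003 0 -1;0 0 0.18 -0.007 -0.003 0 -1;0 0 0.18 -0.007 -0.003 0 -1"
}}

```text
time: 13.8
eef_pos: [0.575, -0.119, 0.0968]
tcp_rot: [0.997, 0.077, -0.002, -0.001]
contact_force: [-5.8, 2.1, 3.0]
opening: 0.095
finger_force: 31.9
```

```bash
python3 st.py
```

```text
yaw -1.4173033108233715 screw if parallel 0.11019301597152509 [ 0.269  0.798 -0.061] [-5.8  2.1  3. ] [ 0.575  -0.119   0.0968] 0.09478145861674717 31.943287253379822 [-0.38  0.26  1.9   0.    0.98  1.04]
```

{"name": "send_rows", "arguments": {
  "moves": "0 0 0.005 -0.005 0 0 -1;0 0 0.01 -0.005 0 0 -1;0 0 0.015 -0.005 0 0 -1;0 0 0.02 -0.005 0 0 -1;0 0 0.02 -0.005 0 0 -1"
}}

```text
time: 14.42
eef_pos: [0.575, -0.1188, 0.0968]
tcp_rot: [1.0, 0.014, -0.001, -0.001]
contact_force: [-3.4, 6.0, 1.1]
opening: 0.093
finger_force: 31.8
```

```bash
python3 st.py
```

```text
yaw -1.5430587930732247 screw if parallel -0.015562466278328128 [0.783 0.393 0.28 ] [-3.4  6.   1.1] [ 0.575  -0.1188  0.0968] 0.09263281657074812 31.81645542383194 [-0.38  0.26  1.9   0.    0.98  1.16]
```

Torque has risen from -0.06 to 0.28 N m, which suggests the stop. One small push will confirm it.

{"name": "send_rows", "arguments": {
  "moves": "0 0 0.006 0 0.004 0 -1;0 0 0.012 0 0.004 0 -1;0 0 0.012 0 0.004 0 -1;0 0 0.012 0 0.004 0 -1"
}}

```text
time: 14.92
eef_pos: [0.575, -0.1189, 0.097]
tcp_rot: [1.0, -0.021, -0.001, -0.001]
contact_force: [-1.7, 7.9, 3.4]
opening: 0.103
finger_force: 58.6
```

```bash
python3 st.py
```

```text
yaw -1.6127456203747328 screw if parallel -0.08524929357983624 [1.215 0.359 1.292] [-1.7  7.9  3.4] [ 0.575  -0.1189  0.097 ] 0.10255115988234557 58.56436399742961 [-0.38  0.26  1.9   0.    0.98  1.23]
```

The torque of 1.29 N m confirms it is seated. Backing off 1.65 rad of tool turn (to yaw about 0.035).

{"name": "send_rows", "arguments": {
  "moves": "0 0 -0.015 0 -0.006 0 -1;0 0 -0.04 0 -0.006 0 -1;0 0 -0.065 0 -0.006 0 -1;0 0 -0.09 0 -0.006 0 -1;0 0 -0.115 0 -0.006 0 -1;0 0 -0.14 0 -0.006 0 -1;0 0 -0.165 0 -0.006 0 -1;0 0 -0.19 0 -0.006 0 -1;0 0 -0.215 0 -0.006 0 -1;0 0 -0.24 0 -0.006 0 -1;0 0 -0.262 0 -0.006 0 -1;0 0 -0.262 0 -0.006 0 -1"
}}

```text
time: 16.42
eef_pos: [0.5766, -0.1203, 0.0969]
tcp_rot: [0.698, 0.716, 0.001, 0.002]
contact_force: [5.1, -2.0, -6.2]
opening: 0.101
finger_force: 30.8
```

{"name": "send_rows", "arguments": {
  "moves": "0 0 0 0 0 0 -1;0 0 0 0 0 0 -1;0 0 0 0 0 0 -1"
}}

```text
time: 16.8
eef_pos: [0.5766, -0.1203, 0.0969]
tcp_rot: [0.698, 0.716, 0.001, 0.002]
contact_force: [3.9, -0.8, -7.5]
opening: 0.099
finger_force: 30.5
```

```bash
python3 st.py
python3 - <<'E'
from h import *
import pickle
w=cam("wrist","w6.png");pickle.dump(w,open("w6.pkl","wb"))
E
```

```text
yaw 0.02491801175838375 screw if parallel 1.5524143385532805 [-0.211 -0.844  0.029] [ 3.9 -0.8 -7.5] [ 0.5766 -0.1203  0.0969] 0.09895909576873485 30.535099804401398 [-0.38  0.26  1.9  -0.    0.98 -0.4 ]
```

View pics/w6.png

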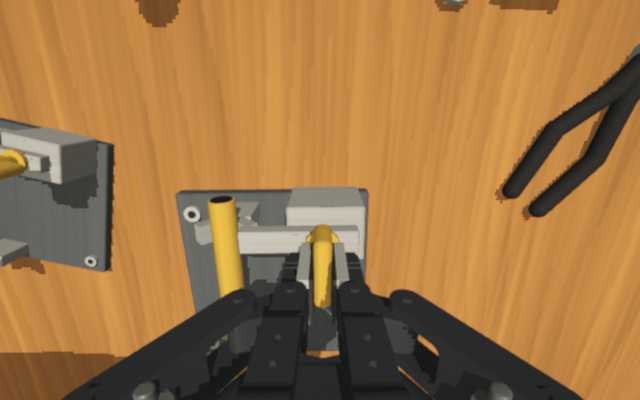

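The bar is held between the fingers, aligned with jig y. The tube still lies in its notch with its end at (222,199), and the jaw face is at column 238–240. Quick check of the tube.

Run:
```python
from h import *
import pickle
w=pickle.load(open("w6.pkl","rb"))
q=np.array([.52106,-.18307]);c,s=np.cos(.0433),np.sin(.0433);M=np.array([[c,s],[-s,c]])
J=lambda uv,z:(px2w(w,uv,z)[:,:2]-q)@M.T*1e3
print("tube end/mid",J([(222,199)],.063).round(1).tolist(),J([(222,212),(230,285)],.063).round(1).tolist())
print("jaw",J([(239,232),(240,253)],.068).round(1).tolist())
print("plate",J([(178,192),(368,190)],.012).round(1).tolist())
```

```text
tube end/mid [[3.3, 88.3]] [[2.3, 80.4], [1.3, 31.5]]
jaw [[12.3, 70.0], [11.5, 56.5]]
plate [[-46.4, 77.5], [93.9, 76.4]]
```

```bash
python3 -c "
from plant import ctrl
print(ctrl.sign_off())"
```

```text
the job is handed in; nothing more can be done
None
```

The job is handed in: the thick tube lies centred in both notches, and the thumbscrew was seated and backed off to about 1.55 rad, with its bar still gripped at about 30 N; `sign_off` returned no verdict.

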